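# Isolate the board tester and pop its fuse door

## Robot

A 6-joint arm with a two-finger parallel gripper is mounted at the origin on a cart in front of the work surface, level with it; the furniture and walls round the work are solid. World frame = base frame: x ahead of the robot, y to its left, z up, the work surface at z = 0. Lengths are in m, angles in rad, forces in N, time in s.
With the tool pointing down it reaches from about 0.425 to 0.95 m from the base axis. Payload 14.7 kg.
Tool frame: the origin (TCP) lies between the finger pads; the fingertips stand 19 mm ahead of it and the grasp point (between the pads) is the TCP (nose_length is the distance from the TCP to the fingertips, in m); z points along the fingers, x is the direction in which the jaws open and shut, and the axes are right-handed (so a half turn about z gives the same grasp; the last joint's range is limited). The gripper opens to 85 mm and grips with 20 to 120 N. Pads are 22 mm wide; open, the fingers measure 114 mm over their backs; the gripper's body (76 mm by 85 mm) begins 54 mm behind the grasp point. The pads swing forward as they close: fully open they stand 13 mm farther back than shut.
Start: joints at [-1.208, 0.48, 1.596, -0, 1.065, -0.047], TCP at [0.259, -0.596, 0.25] pointing down, gripper open.
Joint ranges: [-2.75, 2.75], [-0.82, 2.05], [0.23, 2.67], [-1.56, 4.7], [0.09, 2.69], [-2.92, 2.92]. Speed limits (rad/s): [1.89, 1.89, 2.39, 3.01, 3.01, 3.01].

## Interface

Orientations are given as a unit quaternion [x, y, z, w].
In Python, from station import read_state, get_image, hand_in, nose_length gives the robot as it stands.
- The arm moves only by the shell command python3 -m crank 'ROWS'. ROWS is JSON, a list that holds one entry, the list of rows, each a list of 7 numbers: the turn, a rotation vector about the tool's x, y, z in rad, then the shift along the tool's x, y, z in cm, then the opening, from 0 (shut) to 1 (fully open). In form: [[[ax, ay, az, x, y, z, hand], ...]]. A call has 1 to 5 rows; each row is the pose to reach, as a shift and turn from the pose commanded when the call began, along the tool's axes at that moment; what a row does not reach only later rows make up. A row lasts 1/10 s, in which the tool goes at most 50 mm and 8.59 degrees, less where a joint would pass 70% of its speed; a pose out of reach is approached as far as the arm can. A call with a gripper value outside its range is refused whole. The fingers move at their own pace and stop on an object; the grip force is fixed at half the most. Time passes only in rows, so rows that repeat a pose let the fingers close. It gives the time, the measured TCP pose, the force and the opening at its end, in the units of the state.
- read_state(): the state, without advancing time (a new reading comes with each control period).
- get_image(name): name is "side" or "top" or "wrist"; returns a dict with "frame" (400x640x3 uint8, red, green, blue), "K" (3x3 intrinsics, pixels), "extrinsics" (4x4, takes a point from world to camera coordinates). Camera axes: x right, y down, z forward; pixel columns grow to the right and rows downward; lengths in m; the calibration is good to about 2 mm. A picture is of the moment at which its call begins. There is no depth.
- hand_in(): hands the job in, once; it reports no verdict.
The state is a dict: "time": time; "joint_pos": joint angles; "qvel": joint speeds; "joint_efforts": joint torques, N m; "ee_pos": TCP position; "tool_rot": TCP orientation; "contact_force": force on the tool from outside, world axes, zero at the start; "moment": the same for the moment, N m; "width": finger opening in m.
Only numpy, scipy, OpenCV 4.12 (cv2) and the standard library are available. Lean on these libraries where they do the work, as an engineer would, in place of code of your own. Each camera call takes 0.05 s, during which the arm holds its last target. There are 200 camera calls.

## Task

The board tester's fuses are to be checked. With the fingertips, first switch the tester off by pressing down the raised end of its power rocker, then press the ribbed free end of the small fuse door gently all the way in, just once, and let go so that its push-push latch springs it open. Keep clear and watch for a couple of seconds that it stays fully open; grasp, lift or shove nothing, and leave the larger battery hatch shut and the things round the tester where they are.

Things in the scene. Friction and masses are not known exactly. Their poses are not given: they have to be found in the camera images.
- tester: Portable board tester, grey-black case 170 x 230 x 64 mm (x, y, z), loose, 1.6 kg. Origin: centre of its underside; x to its rear, y to its left, z up. On top in front, left to right: display, knob (15 mm proud), power rocker. Behind, side by side 20 mm apart, 8 mm proud, hinged at the rear (x = 70 mm): wide battery hatch (left), small fuse door (right). Carrying bail at the back, to x = 111 mm.
- switch_end (a point): Top edge of the outer (tester -y) end of the black rocker (24 mm in x, 41 mm in y, concave, pivot along x at x, y = -38, -78 mm), 18 mm from the pivot; moves with it. On: this end is up, about 79 mm above the bench. Off: some 8 mm lower, its half level, 5 mm or more above the case top. Press straight down; about 3 N moves it, and it stays where left.
- power_switch (a joint): Rocker angle, rad: 0 on (right end up, as found), 0.42 off (right end down, at the stop).
- fuse_door_pad (a point): Where to press the fuse door (60 mm in x, 56 mm in y, 9 mm thick): top of its thumb ribs, mid-width, 10 mm from the free front edge, 52 mm from the hinge; 73 mm above the bench; moves with the door. About 4 N takes it 5.5 mm in to a firm stop; 4 mm or more unlatches it, and on letting go a spring swings it up and back in a second. A shorter press leaves it shut; pressing it shut latches it again.
- fuse_door (a joint): Fuse door angle, rad: 0 shut and latched, -0.105 pressed in to the stop, 1.15 fully open (free edge up).
- fuse_door_catch (a joint): Sideways position, m, of the fuse latch's catch pin inside the case (not to be touched): 0 while latched, about +0.0045 once released; it goes below -0.0025 only when an open door is pushed shut again.
- battery_hatch_pad (a point): The same point on the wide battery hatch (60 x 134 mm, same height, same kind of latch), which is to stay shut.
- battery_hatch (a joint): Battery hatch angle, rad: 0 shut and latched, -0.105 pressed in, 1.15 fully open.
- flux_bottle: Bystander: small dropper bottle, 38 mm across, 109 mm high, loose, standing left of the tester. Origin: centre of its underside.
- paste_jar: Bystander: squat jar with black lid, 61 mm across, 53 mm high, loose, left of the tester. Origin: centre of its underside.
- screwdriver_a: Bystander: screwdriver 191 mm long, 30 mm thick, lying loose right of the tester. Origin: its middle, on the bench; its length is its y axis.
- marker: Bystander: pen 135 mm long, 16 mm thick, lying loose in front of the tester. Origin: its middle, on the bench; its length is its y axis.

How it is judged:
On the way, in this order (a step that is already met when the one before it is completed fails the run):
1. the power rocker is pressed over to off with the fingers (value of joint power_switch above 0.36 rad and contact force between the fingers and power_switch above 0.3 N), for 0.02 s.
2. the fuse door is pressed in with the fingers (value of joint fuse_door below -0.075 rad and contact force between the fingers and fuse_door above 0.3 N), for 0.02 s.
3. the fuse door stands fully open by itself, the robot clear of the tester, for a second and a half (value of joint fuse_door above 1 rad and contact force between each of the arm, the fingers and tester below 0.1 N), for 1.5 s.
At the end, for the whole second after the job is handed in: The power rocker is off (over 0.36 rad), the fuse door stands fully open by itself (over 1.0 rad), the battery hatch is shut (within 0.05 rad), and the tester and the four bystanders are at rest within 20 mm of where they stood (value of joint fuse_door above 1 rad and value of joint power_switch above 0.36 rad and value of joint battery_hatch between -0.03 and 0.05 rad and linear speed of tester below 0.01 m/s and angle between tester's own z axis and vertical below 0.05 rad and distance of each of tester, flux_bottle, paste_jar, screwdriver_a, marker from where it was at the start of the episode below 0.02 m); the robot touches nothing.
It fails at once if the fuse door springs open while the tester is still switched on (value of joint fuse_door above 0.15 rad and value of joint power_switch below 0.3 rad).
It fails at once if the opened fuse door is pushed shut again (value of joint fuse_door_catch below -0.0025 m).
It fails at once if the battery hatch is opened (value of joint battery_hatch above 0.15 rad).
It fails at once if the tester is leaned on with more than 40 N (contact force between any of the arm, the fingers and tester above 40 N).
It fails at once if the tester or a bystander is lifted, knocked over or shoved by more than 20 mm (distance of any of tester, flux_bottle, paste_jar, screwdriver_a, marker from where it was at the start of the episode above 0.02 m or angle between any of flux_bottle, paste_jar's own z axis and vertical above 0.5 rad).
It also fails if it takes over 40 s, if anything falls off the work surface, if the arm or the gripper's body presses on something with over 40 N, if the wrist force passes 120 N, or if a joint passes its speed limit or range.

## Working session

There is one attempt and no reset: what is moved stays moved. The work goes in short steps, Python scripts to look and compute and a shell command to move; the robot and the scene stay as the last step left them, time stands still between calls to the robot, and variables do not carry over. Pictures are saved under pics/ and viewed, about 8 in all and at most 12, crops included, and the job is handed in when it is done.

```bash
mkdir -p pics; ls
python3 - <<'E'
from station import *
import cv2,json
s=read_state();print(s, nose_length if not callable(nose_length) else nose_length())
for n in("top","side"):
    d=get_image(n);cv2.imwrite(f"pics/{n}0.png",d["frame"][:,:,::-1]);print(n,d["K"],d["extrinsics"])
E
```

```text
pics
{'time': 0.0, 'joint_pos': array([-1.20761804e+00,  4.80852780e-01,  1.59683914e+00, -2.78384743e-05,
        1.06506072e+00, -4.66092925e-02]), 'qvel': array([-1.79364121e-04,  7.30310214e-04, -3.76487336e-04, -4.52781763e-04,
       -1.40460493e-05, -1.48527960e-04]), 'joint_efforts': array([-5.70719552e-03, -9.50655484e+01, -4.30188239e+01, -1.56685546e-04,
        1.23245374e-02,  1.46046873e-04]), 'ee_pos': array([ 0.25884789, -0.59584591,  0.24967171]), 'tool_rot': array([ 8.36189695e-01, -5.48440021e-01, -4.76779871e-04, -3.30490560e-04]), 'contact_force': array([ 0.26927481, -0.31136036, -0.37971657]), 'moment': array([ 0.03457238, -0.00890688, -0.0427335 ]), 'width': 0.08537591118173658} 0.019
top [[463.12636961   0.         318.33724918]
 [  0.         463.12636961 201.77599143]
 [  0.           0.           1.        ]] [[ 0.00197337 -0.99935865  0.03575462 -0.0167053 ]
 [-0.99230696 -0.00638288 -0.12363722  0.5173746 ]
 [ 0.12378614 -0.03523557 -0.99168314  0.95224548]
 [ 0.          0.          0.          1.        ]]
side [[400.92453453   0.         318.890026  ]
 [  0.         400.92453453 196.65383496]
 [  0.           0.           1.        ]] [[-0.9535516  -0.3010871  -0.00926789  0.47299005]
 [-0.19610899  0.64384865 -0.73959461  0.1374618 ]
 [ 0.22864952 -0.70342411 -0.6729888   0.78314961]
 [ 0.          0.          0.          1.        ]]
```

View pics/top0.png

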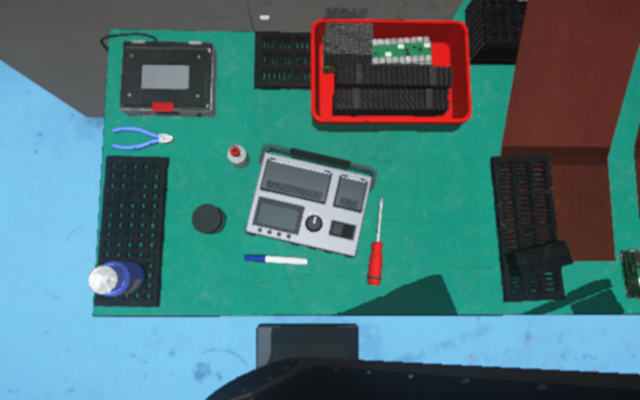

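View pics/side0.png

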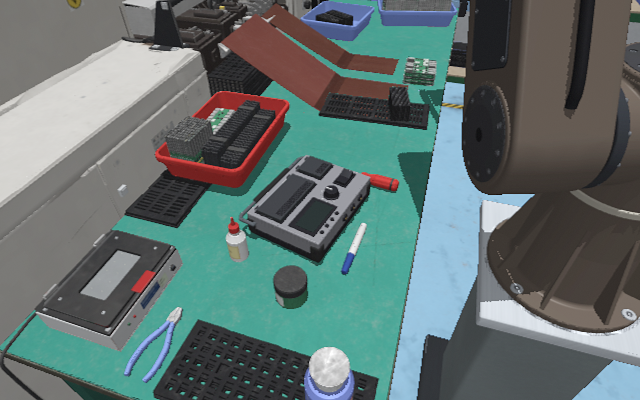

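Top: tester centred near (310,200), its front toward the bottom of the picture and slightly rotated; fuse door near (351,192), rocker near (341,230), bottle (236,155), jar (207,218), marker (275,260), screwdriver (376,250). Next I'll rectify the tester's top plane from the top view and enlarge it.

```bash
cat > h.py <<'E'
import numpy as np,cv2
from station import *
def proj(d,P):
    P=np.atleast_2d(P);E=d["extrinsics"];c=P@E[:3,:3].T+E[:3,3];q=c@d["K"].T;return q[:,:2]/q[:,2:]
def ray(d,uv,z):
    E=d["extrinsics"];R=E[:3,:3];o=-R.T@E[:3,3];uv=np.atleast_2d(uv).astype(float)
    v=np.c_[uv,np.ones(len(uv))]@np.linalg.inv(d["K"]).T@R
    return o+v*((z-o[2])/v[:,2])[:,None]
E
python3 - <<'E'
from h import *
d=get_image("top");f=d["frame"];hsv=cv2.cvtColor(f,cv2.COLOR_RGB2HSV)
# light grey case top
m=((hsv[...,1]<40)&(hsv[...,2]>110)).astype(np.uint8);w=np.zeros_like(m);w[140:262,240:382]=m[140:262,240:382]
w=cv2.morphologyEx(w,cv2.MORPH_OPEN,np.ones((2,2)))
cs,_=cv2.findContours(w,0,2);c=max(cs,key=cv2.contourArea);hull=cv2.convexHull(c)[:,0]
X=ray(d,hull,.064)[:,:2];r=cv2.minAreaRect((X*1000).astype(np.float32));print(r,cv2.boxPoints(r))
o=f[130:275,230:390].copy();o=cv2.resize(o,None,fx=5,fy=5,interpolation=cv2.INTER_CUBIC)[:600]
bp=cv2.boxPoints(r)/1000;px=(proj(d,np.c_[bp,np.full(4,.064)])-[230,130])*5
cv2.polylines(o,[px.astype(int)],True,(255,0,0),1)
cv2.imwrite("pics/crop1.png",o[:600,:,::-1])
E
```

```text
((507.50091552734375, 3.8087387084960938), (230.2100372314453, 169.7694854736328), 77.30413818359375) [[ 399.39426  -89.8264 ]
 [ 565.01294 -127.13762]
 [ 615.60754   97.44388]
 [ 449.9889   134.7551 ]]
```

View pics/crop1.png

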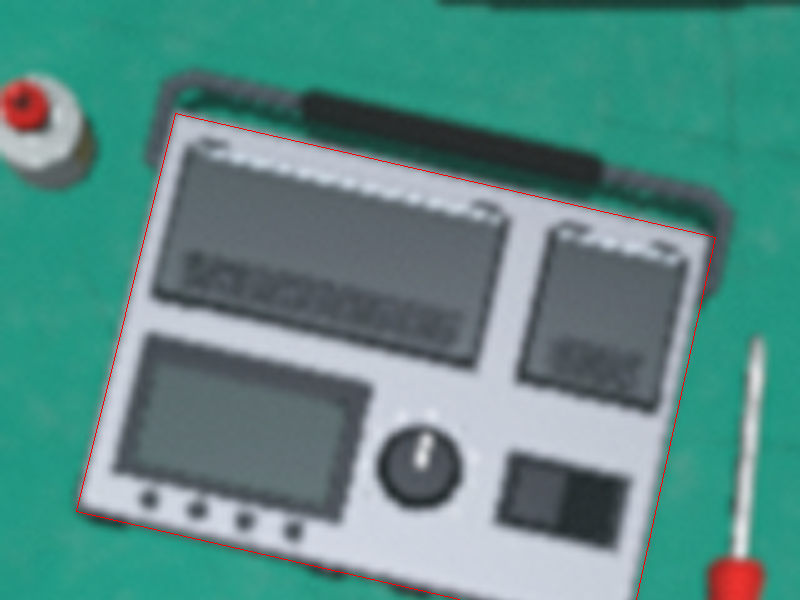

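The hull rectangle is 230.2 x 169.8 mm, which matches the case. That gives tester origin (0.5075, 0.0038) and yaw -12.7°. In the crop the fuse door is at (603,315), its ribs at (597,365), and the rocker spans (497–630, 455–548). I'll check the model points against these and work out the moves.

```bash
cat >> h.py <<'E'
from scipy.spatial.transform import Rotation as R
O=np.array([.5075,.0038,0]);T=R.from_euler('z',-12.7,degrees=True)
W=lambda *l:O+T.apply(np.array(l)/1000)
def delta(target,yaw=None):
    s=read_state();q=R.from_quat(s["tool_rot"])
    sh=q.inv().apply(np.array(target)-s["ee_pos"])*100
    D=R.from_euler('z',-12.7 ,degrees=True)*R.from_euler('x',180,degrees=True)  # tool x along tester x, pointing down
    rv=(q.inv()*D).as_rotvec()
    print("t",round(s["time"],2),"ee",s["ee_pos"].round(4),"turn",rv.round(4),"shift cm",sh.round(2),"F",s["contact_force"].round(2))
E
python3 - <<'E'
from h import *
d=get_image("top")
for n,p in dict(sw=W(-38,-96,79),rock_c=W(-38,-78,72),fuse=W(18,-77,73),bat=W(18,38,73),knob=W(-38,-28,79)).items(): print(n,p.round(4),((proj(d,p)-[230,130])*5).round(0))
a=W(-38,-98,0);a[2]=.25
delta(a)
delta((read_state()["ee_pos"]+a)/2)
E
```

```text
sw [ 0.4493 -0.0815  0.079 ] [[612. 514.]]
rock_c [ 0.4533 -0.0639  0.072 ] [[567. 505.]]
fuse [ 0.5081 -0.0753  0.073 ] [[594. 370.]]
bat [0.5334 0.0369 0.073 ] [[319. 307.]]
knob [ 0.4643 -0.0152  0.079 ] [[447. 476.]]
t 0.2 ee [ 0.2589 -0.596   0.2499] turn [-4.000e-04  7.000e-04 -9.393e-01] shift cm [-3.944e+01 -3.784e+01  2.000e-02] F [-0.45  0.13 -0.17]
t 0.2 ee [ 0.2589 -0.596   0.2499] turn [-4.000e-04  7.000e-04 -9.393e-01] shift cm [-1.972e+01 -1.892e+01  1.000e-02] F [-0.45  0.13 -0.17]
```

The points fall where the picture shows them (switch end 612,514; fuse pad 594,370). Now the transit at height with the hand shutting.

```bash
python3 -m crank '[[[0,0,-0.085,-3.3,-3.2,0,0],[0,0,-0.17,-6.6,-6.3,0,0],[0,0,-0.26,-9.9,-9.5,0,0],[0,0,-0.35,-13.1,-12.6,0,0],[0,0,-0.44,-16.4,-15.8,0,0]]]'
python3 - <<'E'
from h import *
a=W(-38,-98,0);a[2]=.25
delta(a)
E
```

```text
time: 0.7
ee_pos: [0.3388, -0.3812, 0.2502]
tool_rot: [0.936, -0.351, 0.0, -0.0]
contact_force: [1.7, 0.0, 0.1]
width: 0.0123
t 0.7 ee [ 0.3388 -0.3812  0.2502] turn [-0.000e+00 -1.000e-04 -4.961e-01] shift cm [-11.29 -29.67   0.03] F [1.68 0.03 0.11]
```

```bash
python3 -m crank '[[[0,0,-0.12,-2.5,-5.5,0,0],[0,0,-0.25,-5,-11,0,0],[0,0,-0.35,-7.5,-16.5,0,0],[0,0,-0.44,-10,-22,2,0],[0,0,-0.496,-11,-28,4,0]]]'
python3 - <<'E'
from h import *
a=W(-38,-98,0);a[2]=.15
delta(a)
E
```

```text
time: 1.2
ee_pos: [0.4171, -0.1472, 0.2263]
tool_rot: [0.994, -0.111, 0.001, 0.0]
contact_force: [1.1, -0.3, -0.2]
width: 0.0003
t 1.2 ee [ 0.4171 -0.1472  0.2263] turn [ 0.0003 -0.0013  0.    ] shift cm [ 1.69 -6.92  7.63] F [ 1.15 -0.28 -0.17]
```

```bash
python3 -m crank '[[[0,0,0,0,0,0,0],[0,0,0,0,0,0,0]]]'
python3 - <<'E'
from h import *
a=W(-38,-98,0);a[2]=.13
delta(a)
E
```

```text
time: 1.4
ee_pos: [0.4173, -0.1481, 0.2257]
tool_rot: [0.994, -0.111, -0.0, -0.0]
contact_force: [-0.5, 0.6, 0.4]
width: 0.0001
t 1.4 ee [ 0.4173 -0.1481  0.2257] turn [ 0.      0.0006 -0.0004] shift cm [ 1.66 -7.    9.57] F [-0.53  0.57  0.37]
```

Settled. Going down to 0.13 (fingertips around 0.111).

```bash
python3 -m crank '[[[0,0,0,0.8,-3.5,2.5,0],[0,0,0,1.66,-7,5,0],[0,0,0,1.66,-7,8,0],[0,0,0,1.66,-7,9.57,0],[0,0,0,1.66,-7,9.57,0]]]'
python3 - <<'E'
from h import *
a=W(-38,-98,0);a[2]=.098
delta(a)
d=get_image("side");s=read_state();t=s["ee_pos"]-[0,0,nose_length]
print(t,proj(d,t),proj(d,W(-38,-96,79)),proj(d,W(18,-77,73)))
o=cv2.resize(d["frame"][120:270,230:430],None,fx=4,fy=4,interpolation=cv2.INTER_CUBIC)
for p,c in((t,(255,0,0)),(W(-38,-96,79),(255,255,0)),(W(18,-77,73),(0,255,255))):
    cv2.circle(o,tuple(((proj(d,p)[0]-[230,120])*4).astype(int)),4,c,1)
cv2.imwrite("pics/side2.png",o[:,:,::-1])
E
```

```text
time: 1.9
ee_pos: [0.4477, -0.0855, 0.1287]
tool_rot: [0.994, -0.113, -0.002, -0.0]
contact_force: [0.2, 0.7, 0.2]
width: -0.0001
t 1.9 ee [ 0.4477 -0.0855  0.1287] turn [ 0.      0.0032 -0.0051] shift cm [ 0.08 -0.22  3.07] F [0.25 0.68 0.17]
[ 0.4483437  -0.08565226  0.11085542] [[351.20689926 156.34661693]] [[349.67466392 168.92642142]] [[323.52795688 167.95804375]]
```

View pics/side2.png

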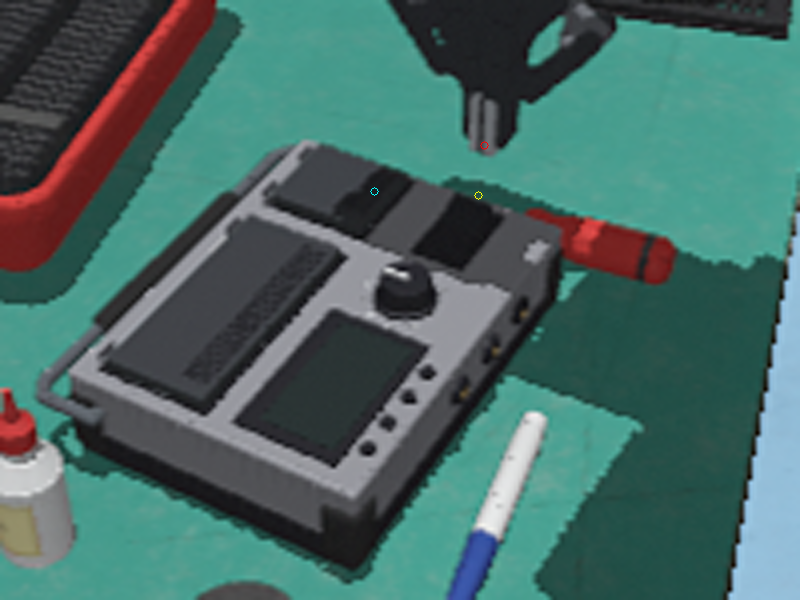

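The side view agrees: the fingertips end at the predicted point (484,147), right above the rocker's raised outer end (478,195), and the fuse pad mark sits on the ribs (374,191). Next I'll descend and press in small steps.

```bash
python3 -m crank '[[[0,0,0,0,-0.2,1,0],[0,0,0,0,-0.2,2,0],[0,0,0,0,-0.2,2.6,0],[0,0,0,0,-0.2,2.6,0]]]'; python3 -m crank '[[[0,0,0,0,0,0.3,0],[0,0,0,0,0,0.6,0],[0,0,0,0,0,0.6,0]]]'
```

```text
time: 2.35
ee_pos: [0.4489, -0.0827, 0.1036]
tool_rot: [0.994, -0.112, -0.001, -0.0]
contact_force: [0.2, -0.9, -0.4]
width: -0.0002
time: 2.65
ee_pos: [0.4495, -0.0827, 0.0981]
tool_rot: [0.994, -0.112, 0.0, 0.0]
contact_force: [0.6, -0.0, -0.3]
width: 0.0002
```

```bash
python3 -m crank '[[[0,0,0,0,0,0.2,0],[0,0,0,0,0,0.4,0],[0,0,0,0,0,0.4,0]]]'; python3 -m crank '[[[0,0,0,0,0,0.1,0],[0,0,0,0,0,0.2,0],[0,0,0,0,0,0.2,0]]]'
```

```text
time: 2.95
ee_pos: [0.4495, -0.0828, 0.0941]
tool_rot: [0.994, -0.112, 0.0, 0.0]
contact_force: [0.2, -0.8, 2.6]
width: 0.0002
time: 3.25
ee_pos: [0.4494, -0.0827, 0.0921]
tool_rot: [0.994, -0.112, 0.0, -0.0]
contact_force: [0.3, -0.3, 2.5]
width: -0.0
```

```bash
python3 -m crank '[[[0,0,0,0,0,0.1,0],[0,0,0,0,0,0.2,0],[0,0,0,0,0,0.2,0]]]'; python3 -m crank '[[[0,0,0,0,0,0.1,0],[0,0,0,0,0,0.1,0]]]'
```

```text
time: 3.55
ee_pos: [0.4493, -0.0826, 0.0901]
tool_rot: [0.994, -0.112, -0.0, -0.0]
contact_force: [0.7, 0.5, 0.6]
width: 0.0001
time: 3.75
ee_pos: [0.4493, -0.0827, 0.0896]
tool_rot: [0.994, -0.112, 0.0, -0.0]
contact_force: [-2.8, -0.5, 18.3]
width: 0.0
```

It hit a firm stop at 18 N, with tips at 0.0706, about 8 mm below the starting height. Backing up to look from above.

```bash
python3 -m crank '[[[0,0,0,0,0,-0.5,0],[0,0,0,0,0,-3,0],[0,0,0,-4,0,-7,0],[0,0,0,-4,6,-10,0],[0,0,0,-4,10,-10,0]]]'; python3 -m crank '[[[0,0,0,0,0,0,0],[0,0,0,0,0,0,0]]]'
python3 - <<'E'
from h import *
delta([*W(16,-77,0)[:2],.14]);delta([*W(16,-77,0)[:2],.1])
for i,(n,y,x) in enumerate((("top",(130,275),(230,390)),("side",(140,240),(300,433)))):
    d=get_image(n);cv2.imwrite(f"pics/b{n}.png",cv2.resize(d["frame"][y[0]:y[1],x[0]:x[1],::-1],None,fx=4-0,fy=4,interpolation=cv2.INTER_CUBIC)) 
a,b=cv2.imread("pics/btop.png"),cv2.imread("pics/bside.png")
print(a.shape,b.shape)
a=cv2.resize(a,(400,363));b=cv2.resize(b,(400,300));o=np.zeros((363,800,3),np.uint8);o[:,:400]=a;o[:300,400:]=b;cv2.imwrite("pics/b.png",o)
E
```

```text
time: 4.25
ee_pos: [0.3898, -0.1637, 0.1902]
tool_rot: [0.994, -0.11, 0.001, 0.0]
contact_force: [1.8, -1.3, -0.9]
width: -0.0
time: 4.45
ee_pos: [0.3895, -0.1648, 0.1881]
tool_rot: [0.993, -0.114, 0.0, -0.0]
contact_force: [-0.6, 0.2, 0.0]
width: 0.0001
t 4.45 ee [ 0.3895 -0.1648  0.1881] turn [-0.0001 -0.0004 -0.0066] shift cm [  9.33 -11.41   4.82] F [-0.65  0.19  0.03]
t 4.45 ee [ 0.3895 -0.1648  0.1881] turn [-0.0001 -0.0004 -0.0066] shift cm [  9.33 -11.41   8.82] F [-0.65  0.19  0.03]
(580, 640, 3) (400, 532, 3)
```

View pics/b.png

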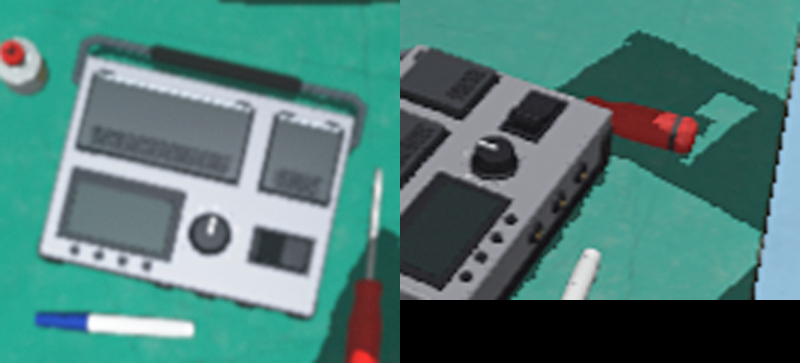

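The rocker's shading has flipped (top view, right half at (293,250) now the lighter, level one), so it is off, and nothing has moved. Next, the fuse door pad.

```bash
python3 -m crank '[[[0,0,-0.006,3.4,-4,0,0],[0,0,-0.006,6.8,-8,0,0],[0,0,-0.006,9.3,-11.4,2,0],[0,0,-0.006,9.3,-11.4,5,0],[0,0,-0.006,9.3,-11.4,8,0]]]';  python3 -m crank '[[[0,0,0,0,0,0,0],[0,0,0,0,0,0,0]]]'
python3 - <<'E'
from h import *
delta([*W(16,-77,0)[:2],.095])
E
```

```text
time: 5.05
ee_pos: [0.5068, -0.0705, 0.1064]
tool_rot: [0.994, -0.107, -0.0, -0.0]
contact_force: [0.3, 0.2, 0.9]
width: 0.0001
time: 5.25
ee_pos: [0.5054, -0.0724, 0.1077]
tool_rot: [0.994, -0.109, -0.001, -0.0]
contact_force: [0.2, 0.7, 0.9]
width: -0.0001
t 5.25 ee [ 0.5054 -0.0724  0.1077] turn [-0.      0.0024  0.0042] shift cm [0.13 0.22 1.27] F [0.22 0.72 0.91]
```

```bash
python3 -m crank '[[[0,0,0,0,0.1,0.6,0],[0,0,0,0,0.2,1.2,0],[0,0,0,0,0.2,1.2,0]]]';  python3 -m crank '[[[0,0,0,0,0,0.15,0],[0,0,0,0,0,0.3,0],[0,0,0,0,0,0.3,0]]]'
```

```text
time: 5.55
ee_pos: [0.5055, -0.0758, 0.096]
tool_rot: [0.994, -0.11, 0.0, 0.0]
contact_force: [-0.4, -0.0, 0.4]
width: -0.0003
time: 5.85
ee_pos: [0.5055, -0.0756, 0.0929]
tool_rot: [0.994, -0.109, 0.0, -0.0]
contact_force: [-0.3, -0.3, -0.0]
width: -0.0004
```

```bash
python3 -m crank '[[[0,0,0,0,0,0.15,0],[0,0,0,0,0,0.3,0],[0,0,0,0,0,0.3,0]]]';  python3 -m crank '[[[0,0,0,0,0,0.1,0],[0,0,0,0,0,0.15,0],[0,0,0,0,0,0.15,0]]]'
```

```text
time: 6.15
ee_pos: [0.5055, -0.0755, 0.0898]
tool_rot: [0.994, -0.109, -0.0, 0.0]
contact_force: [-0.5, -0.0, 3.0]
width: -0.0
time: 6.45
ee_pos: [0.5055, -0.0755, 0.0884]
tool_rot: [0.994, -0.109, -0.0, -0.0]
contact_force: [-0.4, -0.2, 3.7]
width: -0.0002
```

Tips at 0.0694, 3.6 mm in at 3.7 N. Continuing to the stop in small steps.

```bash
python3 -m crank '[[[0,0,0,0,0,0.1,0],[0,0,0,0,0,0.1,0]]]'; python3 -m crank '[[[0,0,0,0,0,0.05,0],[0,0,0,0,0,0.05,0]]]'
```

```text
time: 6.65
ee_pos: [0.5054, -0.0755, 0.0873]
tool_rot: [0.994, -0.109, -0.0, 0.0]
contact_force: [-1.5, -0.5, 3.7]
width: -0.0001
time: 6.85
ee_pos: [0.5054, -0.0755, 0.0869]
tool_rot: [0.994, -0.109, -0.0, -0.0]
contact_force: [-1.0, 0.4, 2.9]
width: -0.0003
```

```bash
python3 -m crank '[[[0,0,0,0,0,0.06,0],[0,0,0,0,0,0.06,0]]]'
```

```text
time: 7.05
ee_pos: [0.5054, -0.0755, 0.0862]
tool_rot: [0.994, -0.109, -0.0, -0.0]
contact_force: [-2.1, 0.4, 2.4]
width: 0.0001
```

```bash
python3 -m crank '[[[0,0,0,0,0,0.06,0],[0,0,0,0,0,0.06,0]]]'
```

```text
time: 7.25
ee_pos: [0.5054, -0.0755, 0.0856]
tool_rot: [0.994, -0.109, -0.0, -0.0]
contact_force: [-2.0, -0.0, 2.9]
width: -0.0001
```

```bash
python3 -m crank '[[[0,0,0,0,0,0.06,0],[0,0,0,0,0,0.06,0]]]'
```

```text
time: 7.45
ee_pos: [0.5055, -0.0755, 0.0852]
tool_rot: [0.994, -0.109, -0.0, -0.0]
contact_force: [-2.6, 0.4, 7.7]
width: 0.0
```

```bash
python3 -m crank '[[[0,0,0,0,0,0.04,0],[0,0,0,0,0,0.04,0]]]'
```

```text
time: 7.65
ee_pos: [0.5055, -0.0755, 0.0849]
tool_rot: [0.994, -0.109, 0.0, 0.0]
contact_force: [-3.2, -0.1, 10.4]
width: 0.0001
```

Firm stop at 10 N. Letting go with a quick lift up and toward the robot, clear of the door's swing.

```bash
python3 -m crank '[[[0,0,0,0,0,-4,0],[0,0,0,-2,0,-8.5,0],[0,0,0,-5,2,-12,0],[0,0,0,-8,6,-14,0],[0,0,0,-10,10,-14,0]]]'; python3 -m crank '[[[0,0,0,-2,4,0,0],[0,0,0,-2,6,0,0],[0,0,0,-2,6,0,0],[0,0,0,-2,6,0,0],[0,0,0,-2,6,0,0]]]'; for i in 1 2; do python3 -m crank '[[[0,0,0,0,0,0,0],[0,0,0,0,0,0,0],[0,0,0,0,0,0,0],[0,0,0,0,0,0,0],[0,0,0,0,0,0,0]]]' | head -2; done
python3 - <<'E'
from h import *
o=np.zeros((480,800,3),np.uint8)
d=get_image("top");o[:363,:400]=cv2.resize(d["frame"][130:275,230:390,::-1],(400,363))
d=get_image("side");o[:375,400:]=cv2.resize(d["frame"][120:270,230:390,::-1],(400,375))
cv2.imwrite("pics/c.png",o[:375])
E
```

```text
time: 8.15
ee_pos: [0.3861, -0.1518, 0.2271]
tool_rot: [0.994, -0.108, 0.002, 0.001]
contact_force: [0.3, -1.3, -0.5]
width: 0.0001
time: 8.65
ee_pos: [0.3539, -0.2051, 0.2246]
tool_rot: [0.994, -0.109, -0.0, -0.0]
contact_force: [0.9, 0.8, 0.2]
width: 0.0001
time: 9.15
ee_pos: [0.3537, -0.2055, 0.2247]
time: 9.65
ee_pos: [0.3536, -0.2056, 0.2247]
```

View pics/c.png

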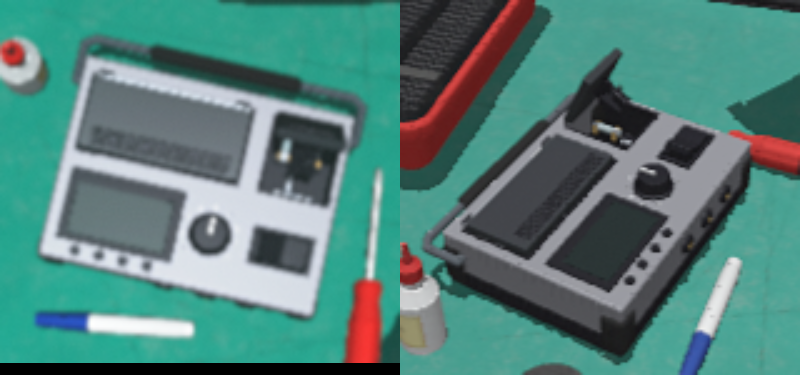

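The fuse door stands open with the fuses visible (top (300,155), side (605,85)). The rocker is off, the hatch is shut and nothing has moved. I'll watch 2.5 s more and compare frames.

```bash
python3 -c "
from h import *
np.savez('f.npz',t=get_image('top')['frame'],s=get_image('side')['frame'])"
for i in 1 2 3 4 5; do python3 -m crank '[[[0,0,0,0,0,0,0],[0,0,0,0,0,0,0],[0,0,0,0,0,0,0],[0,0,0,0,0,0,0],[0,0,0,0,0,0,0]]]' >/dev/null; done
python3 - <<'E'
from h import *
f=np.load('f.npz');o={}
for n,k,y,x in(("top","t",(130,275),(190,390)),("side","s",(120,300),(210,420))):
    d=get_image(n);a=d["frame"];df=np.abs(a.astype(int)-f[k].astype(int))[y[0]:y[1],x[0]:x[1]].max(2);print(n,df.max(),(df>25).sum());o[n]=d
# expected free-edge corners at several angles, side view; and tester rectangle vs start image
for th in(.8,1.0,1.15):
    P=[W(70-60*np.cos(th),y,68+60*np.sin(th)) for y in(-49,-105)]
    print(th,((proj(o["side"],P)-[230,120])*2.5).round(0).tolist())
i0=cv2.imread("pics/top0.png")[:,:,::-1].astype(int)
a=o["top"]["frame"].astype(int);D=(np.abs(a-i0).max(2)>60)[130:275,190:390];print("changed px",D.sum());ys,xs=np.where(D);print(np.median(xs)+190,np.median(ys)+130,xs.min()+190,xs.max()+190,ys.min()+130,ys.max()+130)
print(read_state()["time"],read_state()["contact_force"])
E
```

```text
top 14 0
side 44 3
0.8 [[207.0, 99.0], [239.0, 66.0]]
1.0 [[198.0, 89.0], [230.0, 56.0]]
1.15 [[190.0, 82.0], [223.0, 50.0]]
changed px 307
357.0 193.0 339 389 176 274
12.45 [-0.51499365 -0.10855095 -0.86706915]
```

The door's free corner at about (220,50) in the side panel matches the 1.15 rad prediction (223,50), and the scene is still. Handing in.

```bash
python3 -c "
from station import *
print(hand_in())"
```

```text
the job is handed in; nothing more can be done
None
```

The job is done and handed in at about 12.5 s. I pressed the power rocker's raised end down to its stop (18 N). Then I pressed the fuse door in once to its firm stop (10 N) and lifted clear, and it sprang open.

**Last checks:**
- **Fuse door:** it stands fully open. By eye, its free corner in the side view matches the position computed for 1.15 rad. I watched it for over 2.5 s with the arm clear and it stayed still. The top view did not change; in the side view 3 pixels passed the threshold, which I took as noise.
- **Rocker, hatch and surroundings:** in the last pictures the rocker is off, the battery hatch is shut, and the tester and the things round it look unmoved.
- **Unexplained detail:** comparing the last top view with the first, most changed pixels lie round the fuse door. Some also lie out toward the screwdriver, which I took for the arm's shadow having moved but did not check further.
- **Press depth:** the fingertips went about 7 mm below the nominal pad height before the stop, against the stated 5.5 mm. I put this down to small height errors and flex in the arm. The stop could be felt and the latch released.

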